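# Charge the grinding jar with a scoop

## Task

Using the scoop, take grinding balls from the grey trough and tip at least four of them into the open steel grinding jar, losing none on the bench (one trip or several), then lay the scoop back flat in its shallow tray. Handle the balls only with the scoop, never with the fingers, and do not disturb the other things on the bench.

Things in the scene. Friction and masses are not known exactly. Their poses are not given: they have to be found in the camera images.
- scoop: loose aluminium scoop, white handle, 160 g. Origin: centre of the bowl's underside; x to its open front, z up. Bowl x -50 to 50, 88 wide (85 inside), flat floor 2 thick; back wall 50 high; side walls 42 high from x -50 to 0, 24 high from 0 to 36. Starts flat in the tray, front roughly along the tray's x
- scoop_grip (a point): upper middle of the scoop's handle, the place to grip (across y), at (-77, 0, 93) in the scoop's frame, axes as the scoop. Handle: straight bar 18 wide (y), 20 thick, 95 long, rising backwards at 60 degrees from level, from (-50, 0, 45) to (-97, 0, 127)
- trough: fixed grey open trough holding the balls, 265 x 108 x 45 high outside. Origin: centre of its underside, x along its length, z up. Walls and floor 5 thick (floor top at z = 5), inside x -127 to 127, y -49 to 49. At the +x end the floor rises at 45 degrees from x = 82 (z = 5) to x = 122 (z = 45); the -x end is upright
- jar: fixed open round steel grinding jar clamped on a grey plate 150 x 150 x 15. Origin: centre of the plate's underside, z up. Jar: outside diameter 116, wall 5, inside diameter 106, rim at z = 90, inner floor at z = 21. Two dark clamps 30 x 12 stand beside it at y = +-66, up to z = 65
- jar_floor (a point): centre of the jar's inner floor, 69 below the rim
- tray: fixed grey shallow tray, the scoop's place, 170 (x) x 140 (y) x 14 high, walls and floor 4 thick. Origin: centre of its underside, z up
- ball1: one of six identical white ceramic grinding balls, diameter 25, about 30 g; origin at its centre; starts on the floor of the trough in the half nearer the sloped end (+x of the trough)
- ball2: one of six identical white ceramic grinding balls, diameter 25, about 30 g; origin at its centre; starts on the floor of the trough in the half nearer the sloped end (+x of the trough)
- ball3: one of six identical white ceramic grinding balls, diameter 25, about 30 g; origin at its centre; starts on the floor of the trough in the half nearer the sloped end (+x of the trough)
- ball4: one of six identical white ceramic grinding balls, diameter 25, about 30 g; origin at its centre; starts on the floor of the trough in the half nearer the sloped end (+x of the trough)
- ball5: one of six identical white ceramic grinding balls, diameter 25, about 30 g; origin at its centre; starts on the floor of the trough in the half nearer the sloped end (+x of the trough)
- ball6: one of six identical white ceramic grinding balls, diameter 25, about 30 g; origin at its centre; starts on the floor of the trough in the half nearer the sloped end (+x of the trough)
- lamp_a: bystander: glass lamp standing on a white round base, diameter 44, 135 tall, loose; origin at the centre of its underside, z up
- lamp_b: bystander: a second lamp like lamp_a, loose; origin at the centre of its underside, z up
- bottle: bystander: amber glass bottle, diameter 60, 120 tall, loose; origin at the centre of its underside, z up
- beaker: bystander: empty glass beaker, diameter 56, 65 tall, loose; origin at the centre of its underside, z up
- timer: bystander: flat grey timer 55 x 50 x 22, loose; origin at the centre of its underside, z up
Things that resemble listed ones, but are neither listed nor needed, are in the scene too. Leave any red look-alike of the scoop alone.

How it is judged (in metres and radians):
On the way, in this order (a step that is already met when the one before it is completed fails the run):
1. at least one ball rides in the scoop, lifted 50 mm or more clear of the trough's floor (z of scoop in the frame of trough above 0.055 m and ((x of ball1 in the frame of scoop between -0.05 and 0.055 m and y of ball1 in the frame of scoop between -0.043 and 0.043 m and z of ball1 in the frame of scoop between 0 and 0.05 m) or (x of ball2 in the frame of scoop between -0.05 and 0.055 m and y of ball2 in the frame of scoop between -0.043 and 0.043 m and z of ball2 in the frame of scoop between 0 and 0.05 m) or (x of ball3 in the frame of scoop between -0.05 and 0.055 m and y of ball3 in the frame of scoop between -0.043 and 0.043 m and z of ball3 in the frame of scoop between 0 and 0.05 m) or (x of ball4 in the frame of scoop between -0.05 and 0.055 m and y of ball4 in the frame of scoop between -0.043 and 0.043 m and z of ball4 in the frame of scoop between 0 and 0.05 m) or (x of ball5 in the frame of scoop between -0.05 and 0.055 m and y of ball5 in the frame of scoop between -0.043 and 0.043 m and z of ball5 in the frame of scoop between 0 and 0.05 m) or (x of ball6 in the frame of scoop between -0.05 and 0.055 m and y of ball6 in the frame of scoop between -0.043 and 0.043 m and z of ball6 in the frame of scoop between 0 and 0.05 m))), for 0.2 s.
2. at least four balls lie in the jar ((distance between each of ball1, ball2, ball3, ball4 and jar_floor below 0.06 m or distance between each of ball1, ball2, ball3, ball5 and jar_floor below 0.06 m or distance between each of ball1, ball2, ball3, ball6 and jar_floor below 0.06 m or distance between each of ball1, ball2, ball4, ball5 and jar_floor below 0.06 m or distance between each of ball1, ball2, ball4, ball6 and jar_floor below 0.06 m or distance between each of ball1, ball2, ball5, ball6 and jar_floor below 0.06 m or distance between each of ball1, ball3, ball4, ball5 and jar_floor below 0.06 m or distance between each of ball1, ball3, ball4, ball6 and jar_floor below 0.06 m or distance between each of ball1, ball3, ball5, ball6 and jar_floor below 0.06 m or distance between each of ball1, ball4, ball5, ball6 and jar_floor below 0.06 m or distance between each of ball2, ball3, ball4, ball5 and jar_floor below 0.06 m or distance between each of ball2, ball3, ball4, ball6 and jar_floor below 0.06 m or distance between each of ball2, ball3, ball5, ball6 and jar_floor below 0.06 m or distance between each of ball2, ball4, ball5, ball6 and jar_floor below 0.06 m or distance between each of ball3, ball4, ball5, ball6 and jar_floor below 0.06 m)), for 0.2 s.
At the end, for the whole second after the job is handed in: At least four balls lie in the jar (within 60 mm of the centre of its inner floor), all others in the jar or the trough; the scoop rests flat in its tray: origin within 50 mm of the tray centre and under 9 mm above the tray underside, tilt under 0.08 rad ((distance between each of ball1, ball2, ball3, ball4 and jar_floor below 0.06 m or distance between each of ball1, ball2, ball3, ball5 and jar_floor below 0.06 m or distance between each of ball1, ball2, ball3, ball6 and jar_floor below 0.06 m or distance between each of ball1, ball2, ball4, ball5 and jar_floor below 0.06 m or distance between each of ball1, ball2, ball4, ball6 and jar_floor below 0.06 m or distance between each of ball1, ball2, ball5, ball6 and jar_floor below 0.06 m or distance between each of ball1, ball3, ball4, ball5 and jar_floor below 0.06 m or distance between each of ball1, ball3, ball4, ball6 and jar_floor below 0.06 m or distance between each of ball1, ball3, ball5, ball6 and jar_floor below 0.06 m or distance between each of ball1, ball4, ball5, ball6 and jar_floor below 0.06 m or distance between each of ball2, ball3, ball4, ball5 and jar_floor below 0.06 m or distance between each of ball2, ball3, ball4, ball6 and jar_floor below 0.06 m or distance between each of ball2, ball3, ball5, ball6 and jar_floor below 0.06 m or distance between each of ball2, ball4, ball5, ball6 and jar_floor below 0.06 m or distance between each of ball3, ball4, ball5, ball6 and jar_floor below 0.06 m) and (distance between ball1 and jar_floor below 0.06 m or (x of ball1 in the frame of trough between -0.13 and 0.13 m and y of ball1 in the frame of trough between -0.053 and 0.053 m and z of ball1 in the frame of trough between 0 and 0.05 m)) and (distance between ball2 and jar_floor below 0.06 m or (x of ball2 in the frame of trough between -0.13 and 0.13 m and y of ball2 in the frame of trough between -0.053 and 0.053 m and z of ball2 in the frame of trough between 0 and 0.05 m)) and (distance between ball3 and jar_floor below 0.06 m or (x of ball3 in the frame of trough between -0.13 and 0.13 m and y of ball3 in the frame of trough between -0.053 and 0.053 m and z of ball3 in the frame of trough between 0 and 0.05 m)) and (distance between ball4 and jar_floor below 0.06 m or (x of ball4 in the frame of trough between -0.13 and 0.13 m and y of ball4 in the frame of trough between -0.053 and 0.053 m and z of ball4 in the frame of trough between 0 and 0.05 m)) and (distance between ball5 and jar_floor below 0.06 m or (x of ball5 in the frame of trough between -0.13 and 0.13 m and y of ball5 in the frame of trough between -0.053 and 0.053 m and z of ball5 in the frame of trough between 0 and 0.05 m)) and (distance between ball6 and jar_floor below 0.06 m or (x of ball6 in the frame of trough between -0.13 and 0.13 m and y of ball6 in the frame of trough between -0.053 and 0.053 m and z of ball6 in the frame of trough between 0 and 0.05 m)) and horizontal distance between scoop and tray below 0.05 m and z of scoop in the frame of tray below 0.009 m and angle between scoop's own z axis and vertical below 0.08 rad and linear speed of scoop below 0.03 m/s); the robot touches nothing.
It fails at once if the fingers touch a ball (contact force between the fingers and ball1 above 0.5 N or contact force between the fingers and ball2 above 0.5 N or contact force between the fingers and ball3 above 0.5 N or contact force between the fingers and ball4 above 0.5 N or contact force between the fingers and ball5 above 0.5 N or contact force between the fingers and ball6 above 0.5 N).
It fails at once if a bystander (lamp, bottle, beaker, timer) is moved more than 30 mm or tipped over (distance of any of lamp_a, lamp_b, bottle, beaker, timer from where it was at the start of the episode above 0.03 m or angle between any of lamp_a, lamp_b, bottle, beaker, timer's own z axis and vertical above 0.5 rad).
It also fails if it takes over 64 s, if anything falls off the work surface, if the arm or the gripper's body presses on something with over 40 N, if the wrist force passes 120 N, or if a joint passes its speed limit or range.

## Robot

A 6-joint arm with a two-finger parallel gripper is mounted at the origin on the work surface. World frame = base frame: x ahead of the robot, y to its left, z up, the work surface at z = 0. Lengths are in mm, angles in degrees, forces in N, time in s.
With the tool pointing down it reaches from about 350 to 850 mm from the base axis. Payload 8.1 kg.
Tool frame: the origin (TCP) lies between the finger pads; the fingertips stand r.nose_length ahead of it and the grasp point (between the pads) lies 3 mm ahead of it (r.nose_length is the distance from the TCP to the fingertips, in mm); x points along the fingers, y is the direction in which the jaws open and shut, and the axes are right-handed (so a half turn about x gives the same grasp; the last joint's range is limited). The gripper opens to 85 mm and grips with 20 to 120 N. Pads are 22 mm wide; open, the fingers measure 114 mm over their backs; the gripper's body (76 mm by 85 mm) begins 54 mm behind the grasp point. The pads swing forward as they close: fully open they stand 13 mm farther back than shut.
Start: joints at [-73.763, 7.471, 85.268, -0, 87.261, -4.893], TCP at [216.318, -559.654, 253.292] pointing down, gripper open.
Joint ranges: [-169.43, 169.43], [-51.17, 129.36], [1.28, 143.12], [-76.62, 256.62], [0, 156.53], [-152.29, 152.29]. Speed limits (degrees/s): [136.94, 136.94, 159.86, 180, 180, 180].

## Interface

Orientations are given as [roll, pitch, yaw] about the fixed x, y, z axes, in that order (R = Rz(yaw) Ry(pitch) Rx(roll)).
In Python, from bench import sense, optics, order, r gives the robot as it stands.
- The arm moves only by the tool carry_out, never from a script. Its argument "commands" is one flat list of numbers, 7 for each row, row after row: the shift along the tool's x, y, z in m, then the turn, a rotation vector about the tool's x, y, z in degrees, then the closure, from -1 (fully open) to 1 (shut), so that 0 is half open. A call has 1 to 12 rows; each row is the pose to reach, as a shift and turn from the pose measured when the call began, along the tool's axes at that moment; what a row does not reach only later rows make up. A row lasts 1/8 s, in which the tool goes at most 62.5 mm and 10.7 degrees, less where a joint would pass 70% of its speed; a pose out of reach is approached as far as the arm can. A call with a gripper value outside its range is refused whole. The fingers move at their own pace and stop on an object; "grip_force" is the grip in N (left out, the last holds). Time passes only in rows, so rows that repeat a pose let the fingers close. It gives the time, the measured TCP pose, the force and the opening at its end, in the units of the state.
- sense(): the state, without advancing time (a new reading comes with each control period).
- optics.snapshot(name): name is "side" or "top" or "wrist"; returns (picture, depth): 480x640x3 uint8, red, green, blue; 480x640 float32, mm along the optical axis (not along the pixel's ray), 0 where there is no reading.
- optics.calibration(name): a dict with "mtx" (3x3 intrinsics, pixels), "extrinsics" (4x4, takes a point from camera to world coordinates). Camera axes: x right, y up, looking along -z (the intrinsics and any distortion apply to the point x, -y, -z); pixel columns grow to the right and rows downward; lengths in mm; the calibration is good to about 2 mm. A picture is of the moment at which its call begins: read the wrist's pose just before it. calibration takes no time and is no camera call; for the wrist camera it gives the pose at the moment of the call.
- order.hand_in(): hands the job in, once; it reports no verdict.
The state is a dict: "time": time; "joint_pos": joint angles; "qd": joint speeds; "joint_efforts": joint torques, N m; "tool_pos": TCP position; "tcp_rot": TCP orientation; "ft_force": force on the tool from outside, world axes, zero at the start; "wrist_torque": the same for the moment, N m; "finger_gap": finger opening in mm.
Only numpy, scipy, OpenCV 4.12 (cv2) and the standard library are available. Lean on these libraries where they do the work, as an engineer would, in place of code of your own. Each camera call takes 0.05 s, during which the arm holds its last target. There are 200 camera calls.

## Working session

There is one attempt and no reset: what is moved stays moved. The work goes in short steps, Python scripts to look and compute and a tool call to move; the robot and the scene stay as the last step left them, time stands still between calls to the robot, and variables do not carry over. Pictures are saved under pics/ and viewed, about 8 in all and at most 12, crops included, and the job is handed in when it is done.

Besides the shell and the picture viewer there is one more tool, called after ">>>" by a JSON object that holds its "fn" and its "kwargs". carry_out: Moves the arm, as the interface text tells. Its arguments: {"type":"object","properties":{"commands":{"type":"array","items":{"type":"number"}},"grip_force":{"type":"number"}},"required":["commands"]}

```bash
mkdir -p pics
python3 - <<'E'
from bench import sense, optics, order, r
import cv2, numpy as np
s=sense();print(s, r.nose_length)
for n in("top","side"):
    p,d=optics.snapshot(n);np.savez(n,p=p,d=d)
    c=optics.calibration(n);print(n,c)
    cv2.imwrite(f"pics/{n}0.png",p[:,:,::-1])
E
```

```text
{'time': 0.0, 'joint_pos': array([-7.37619204e+01,  7.51372216e+00,  8.53302617e+01,  9.56999448e-04,
        8.72616274e+01, -4.89175789e+00]), 'qd': array([-0.01152077,  0.03589407, -0.01970305,  0.06322825, -0.00859865,
        0.02686412]), 'joint_efforts': array([-1.27839194e-03, -5.69389379e+01, -5.00566328e+01, -3.57244135e-04,
        1.45165657e-02,  1.74152336e-05]), 'tool_pos': array([ 216.18419131, -559.14913278,  252.24942997]), 'tcp_rot': array([-95.41029205,  89.89438444, 105.71949885]), 'ft_force': array([ 0.04353229, -0.06282606, -0.52191974]), 'wrist_torque': array([-0.03619762,  0.02366298,  0.01322895]), 'finger_gap': 85.36827925527774} 22.0
top {'mtx': array([[584.02196518,   0.        , 323.50715292],
       [  0.        , 584.02196518, 242.99923594],
       [  0.        ,   0.        ,   1.        ]]), 'extrinsics': array([[ 3.05268470e-02,  9.96332237e-01, -7.99386396e-02,
         4.88268312e+02],
       [-9.99508487e-01,  3.09991185e-02,  4.67331455e-03,
        -3.10519168e+01],
       [ 7.13420130e-03,  7.97566871e-02,  9.96788831e-01,
         1.40579278e+03],
       [ 0.00000000e+00,  0.00000000e+00,  0.00000000e+00,
         1.00000000e+00]])}
side {'mtx': array([[440.78733066,   0.        , 322.04460632],
       [  0.        , 440.78733066, 235.65880629],
       [  0.        ,   0.        ,   1.        ]]), 'extrinsics': array([[-9.79102745e-01,  1.41524944e-01, -1.46042821e-01,
         4.40047126e+02],
       [-2.03365776e-01, -6.82851804e-01,  7.01680679e-01,
         6.50018613e+02],
       [-4.20284770e-04,  7.16717590e-01,  6.97363406e-01,
         7.64986832e+02],
       [ 0.00000000e+00,  0.00000000e+00,  0.00000000e+00,
         1.00000000e+00]])}
```

View pics/top0.png

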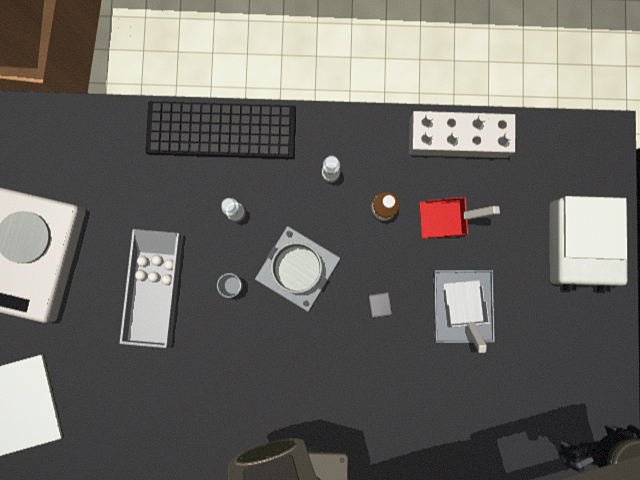

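View pics/side0.png

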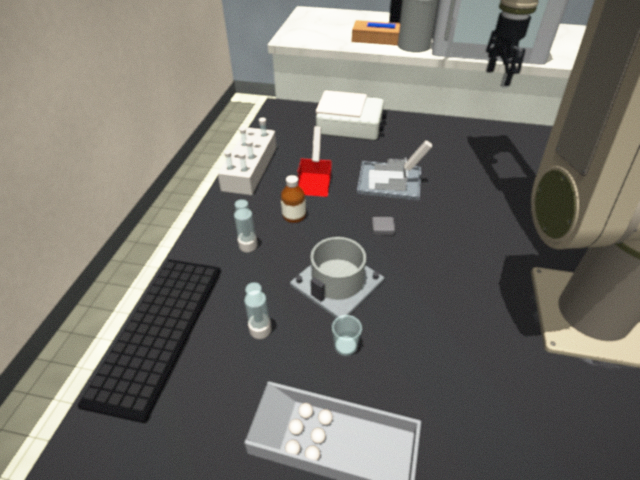

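Top view: the aluminium scoop with the white handle lies at px (465,305), handle to (480,345), in the grey tray. The red look-alike is at (445,218) and gets left alone. The trough is at (150,288) with its balls at the far (+x) end. The jar is at (298,268), the beaker at (229,285), the timer at (380,304), the lamps at (232,208) and (331,168), and the bottle at (385,206).

```bash
cat > h.py <<'E'
from bench import sense, optics, order, r
import cv2, numpy as np
from scipy.spatial.transform import Rotation as R
def cloud(n,d,c=None):
    c=c or optics.calibration(n);K=c["mtx"];E=c["extrinsics"]
    v,u=np.mgrid[:480,:640]
    P=np.stack([(u-K[0,2])/K[0,0]*d,-(v-K[1,2])/K[1,1]*d,-d],-1)
    return P@E[:3,:3].T+E[:3,3]
def ray(n,u,v,z,c=None):
    c=c or optics.calibration(n);K=c["mtx"];E=c["extrinsics"]
    q=E[:3,:3]@np.array([(u-K[0,2])/K[0,0],-(v-K[1,2])/K[1,1],-1]);o=E[:3,3]
    return o+q*(z-o[2])/q[2]
def rect(P,m):
    (cx,cy),(w,h),a=cv2.minAreaRect(P[m][:,:2].astype(np.float32));return np.round([cx,cy,w,h,a],1)
E
python3 - <<'E'
from h import *
z=np.load("top.npz");p,d=z["p"],z["d"];P=cloud("top",d)
def roi(x0,x1,y0,y1):
    m=np.zeros((480,640),bool);m[y0:y1,x0:x1]=1;return m&(d>0)
Z=P[...,2]
for n,b,zl in(("trough",(112,192,222,355),(38,52)),("tray",(425,502,262,352),(9,18)),("plate",(248,350,220,318),(9,20)),("jarrim",(248,350,220,318),(84,96)),("beaker",(212,248,268,304),(50,72)),("lampa",(215,252,190,228),(100,150)),("lampb",(315,348,150,188),(100,150)),("bottle",(368,405,186,226),(90,130)),("timer",(365,397,288,322),(14,30)),("scoop",(425,502,262,360),(18,60)),("handle",(425,502,262,360),(60,140)),("red",(410,505,190,245),(0,140)),("rack",(405,520,105,160),(0,200)),("right",(545,640,190,290),(0,300)),("left",(0,90,190,330),(0,300))):
    m=roi(*b)&(Z>zl[0])&(Z<zl[1]); print(n,m.sum(),rect(P,m),np.round(np.percentile(Z[m],[2,50,98]),0))
print("bench",np.median(Z[320:370,230:330]))
# balls
g=cv2.cvtColor(p,cv2.COLOR_RGB2GRAY);m=(roi(130,180,235,300)&(g>200)).astype(np.uint8)
k,l,s,c=cv2.connectedComponentsWithStats(m)
for i in range(1,k):
    if s[i,4]>20:print(s[i,4],c[i].round(),ray("top",*c[i],17).round())
t=R.from_euler("xyz",sense()["tcp_rot"],degrees=True).as_matrix();print(t.round(3))
for q in((465,305),(478,330),(482,348)):print(q,P[q[1],q[0]].round())
big=cv2.resize(p[255:360,420:510],None,fx=6,fy=5,interpolation=2)
cv2.imwrite("pics/crop.png",big[:,:,::-1])
E
```

```text
trough 1080 [482.3 363.9 111.1 265.4  86.7] [38. 44. 51.]
tray 830 [ 456.5 -374.7  150.   184.9   89. ] [ 9. 12. 17.]
plate 2122 [534.2  27.9 267.3 165.9  62. ] [10. 16. 20.]
jarrim 347 [539.1  23.2 113.7 113.   46.8] [85. 90. 95.]
beaker 142 [493.9 177.1  52.6  54.1   1.8] [51. 63. 70.]
lampa 247 [667.3 174.3  32.9  38.4  35.6] [102. 131. 139.]
lampb 240 [768.9 -48.7  34.9  36.3   1.4] [101. 131. 140.]
bottle 229 [ 689.6 -177.8   39.    41.3   55. ] [ 91. 116. 125.]
timer 488 [ 458.8 -174.8   54.9   50.4    9.4] [16. 22. 28.]
scoop 323 [ 462.2 -374.3  167.6  139.1    2.3] [18. 33. 58.]
handle 301 [ 395.1 -383.6   59.    19.4    8.1] [ 62. 106. 137.]
red 3288 [ 674.3 -359.7  132.6  231.4    1.8] [  0.   3. 124.]
rack 5338 [ 884.4 -369.4  136.7  283.2    1.8] [  1.  59. 113.]
right 8021 [ 630.4 -684.2  243.1  228.6    1.2] [ 1. 73. 85.]
left 10746 [542.3 624.5 334.2 212.3   1.7] [ 0. 59. 76.]
bench 0.23834489896557898
39 [131. 248.] [573. 419.  17.]
1230 [155. 278.] [504. 358.  17.]
46 [139. 275.] [511. 397.  17.]
[[-0.     0.36  -0.933]
 [ 0.002 -0.933 -0.36 ]
 [-1.    -0.002 -0.   ]]
(465, 305) [ 463. -379.    9.]
(478, 330) [ 409. -389.   88.]
(482, 348) [ 374. -385.  136.]
```

View pics/crop.png

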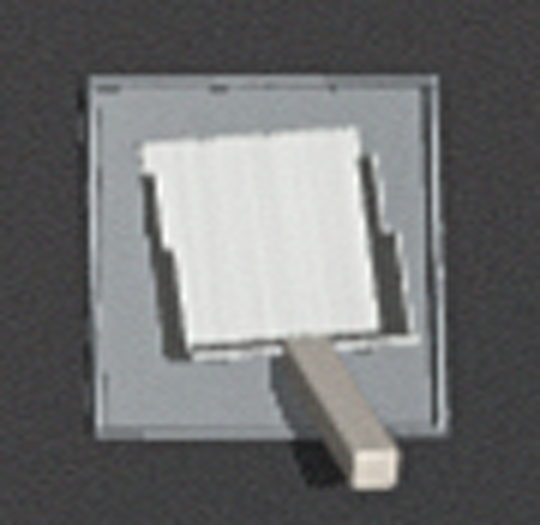

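```bash
cat >> h.py <<'E'
def Rt(yaw,pitch,tilt,sg):  # scoop yaw, scoop pitch (+ = nose down), tool tilt forward at grasp, tool y = sg*scoop y
    x=np.array([np.sin(np.radians(tilt)),0,-np.cos(np.radians(tilt))]);y=np.array([0,sg,0.])
    return R.from_euler("ZY",[yaw,pitch],degrees=True).as_matrix()@np.stack([x,y,np.cross(x,y)],1)
def wrist(M,j1,phi):
    B=R.from_euler("ZY",[j1,phi],degrees=True).as_matrix().T@M@R.from_euler("x",-90,degrees=True).as_matrix()
    return R.from_matrix(B).as_euler("XYX",degrees=True) # j4(sign?),j5,j6
E
python3 - <<'E' 2>/dev/null
from h import *
for sg in(1,-1):
  for t in(0,15,30):
    print(sg,t)
    for n,yaw,pit,x,y in(("tray",7.5,0,395,-383),("start",-3.5,0,335,371),("end",-3.5,0,437,367),("back",-3.5,-15,437,367),("jar0",-3,-15,450,23),("jar",-3,45,500,23),("jar60",-3,60,520,23)):
      print(n,*[wrist(Rt(yaw,pit,t,sg),np.degrees(np.arctan2(y,x)),f).round() for f in(0,20)])
E
```

```text
1 0
tray [   0.   90. -142.] [   0.   70. -142.]
start [  0.  90. -39.] [  0.  70. -39.]
end [ -0.  90. -46.] [  0.  70. -46.]
back [-10.  79. -45.] [-12.  60. -41.]
jar0 [ -2.  75. -84.] [ -2.  55. -83.]
jar [  6. 135. -82.] [  4. 115. -84.]
jar60 [  9. 150. -79.] [  6. 130. -83.]
1 15
tray [  12.   81. -143.] [  13.   61. -147.]
start [-12.  81. -38.] [-13.  61. -33.]
end [-10.  79. -45.] [-12.  60. -41.]
back [-22.  69. -42.] [-27.  50. -33.]
jar0 [ -3.  60. -83.] [ -5.  40. -81.]
jar [  3. 120. -84.] [  3. 100. -85.]
jar60 [  6. 135. -82.] [  4. 115. -84.]
1 30
tray [  24.   72. -146.] [  29.   54. -156.]
start [-24.  72. -35.] [-29.  54. -25.]
end [-22.  69. -42.] [-27.  50. -33.]
back [-35.  59. -37.] [-45.  44. -20.]
jar0 [ -6.  45. -82.] [-10.  25. -77.]
jar [  2. 105. -84.] [  1.  85. -85.]
jar60 [  3. 120. -84.] [  3. 100. -85.]
-1 0
tray [ 0. 90. 38.] [ 0. 70. 38.]
start [  0.  90. 141.] [  0.  70. 141.]
end [  0.  90. 134.] [  0.  70. 134.]
back [-10.  79. 135.] [-12.  60. 139.]
jar0 [-2. 75. 96.] [-2. 55. 97.]
jar [  6. 135.  98.] [  4. 115.  96.]
jar60 [  9. 150. 101.] [  6. 130.  97.]
-1 15
tray [12. 81. 37.] [13. 61. 33.]
start [-12.  81. 142.] [-13.  61. 147.]
end [-10.  79. 135.] [-12.  60. 139.]
back [-22.  69. 138.] [-27.  50. 147.]
jar0 [-3. 60. 97.] [-5. 40. 99.]
jar [  3. 120.  96.] [  3. 100.  95.]
jar60 [  6. 135.  98.] [  4. 115.  96.]
-1 30
tray [24. 72. 34.] [29. 54. 24.]
start [-24.  72. 145.] [-29.  54. 155.]
end [-22.  69. 138.] [-27.  50. 147.]
back [-35.  59. 143.] [-45.  44. 160.]
jar0 [-6. 45. 98.] [-10.  25. 103.]
jar [  2. 105.  96.] [ 1. 85. 95.]
jar60 [  3. 120.  96.] [  3. 100.  95.]
```

```bash
cat >> h.py <<'E'
G=np.array([-77,0,93.])
def scoop_target(o,yaw,pitch,tilt=10,sg=1):
    """TCP pose for scoop origin o"""
    S=R.from_euler("ZY",[yaw,pitch],degrees=True).as_matrix();M=Rt(yaw,pitch,tilt,sg)
    return np.array(o)+S@G-3*M[:,0],M
def cmd(T,s=None):
    p,M=T;s=s or sense();A=R.from_euler("xyz",s["tcp_rot"],degrees=True).as_matrix()
    d=A.T@(p-s["tool_pos"])/1000;w=R.from_matrix(A.T@M).as_rotvec(degrees=True)
    print("shift",d.round(4),"rot",w.round(2),"norm mm %.0f deg %.1f rows %.1f"%(np.linalg.norm(d)*1000,np.linalg.norm(w),max(np.linalg.norm(d)/.0625,np.linalg.norm(w)/10.7)))
E
python3 - <<'E'
from h import *
cmd(scoop_target([471,-373.5,4+110],7.5,0))
E
```

```text
shift [ 0.0426 -0.0996 -0.2293] rot [-165.79   -1.87   14.51] norm mm 254 deg 166.4 rows 15.6
```

>>> {"fn": "carry_out", "kwargs": {"commands": [0.0,-0.05,-0.115,-83,-1,7,-1,0.0,-0.05,-0.115,-83,-1,7,-1,0.0,-0.05,-0.115,-83,-1,7,-1,0.0,-0.05,-0.115,-83,-1,7,-1,0.0,-0.05,-0.115,-83,-1,7,-1,0.0,-0.05,-0.115,-83,-1,7,-1,0.0,-0.05,-0.115,-83,-1,7,-1,0.0,-0.05,-0.115,-83,-1,7,-1,0.0,-0.05,-0.115,-83,-1,7,-1]}}

```text
time: 1.23
tool_pos: [305.1, -470.9, 252.0]
tcp_rot: [41.1, 83.7, -34.7]
ft_force: [-0.5, -1.2, 0.6]
finger_gap: 85.8
```

Run:
```python
from h import *
s=sense();print(s["time"],s["joint_pos"].round(1),s["tool_pos"].round())
cmd(scoop_target([471,-373.5,4+110],7.5,0))
```

```text
1.225 [-64.2  -3.9  97.2   3.2  81.1 -78.7] [ 305. -471.  252.]
shift [ 0.0443  0.1045 -0.0665] rot [-82.87  -1.23   7.32] norm mm 132 deg 83.2 rows 7.8
```

>>> {"fn": "carry_out", "kwargs": {"commands": [0.0443,0.1045,-0.0665,-82.9,-1.2,7.3,-1,0.0443,0.1045,-0.0665,-82.9,-1.2,7.3,-1,0.0443,0.1045,-0.0665,-82.9,-1.2,7.3,-1,0.0443,0.1045,-0.0665,-82.9,-1.2,7.3,-1,0.0443,0.1045,-0.0665,-82.9,-1.2,7.3,-1,0.0443,0.1045,-0.0665,-82.9,-1.2,7.3,-1,0.0443,0.1045,-0.0665,-82.9,-1.2,7.3,-1,0.0443,0.1045,-0.0665,-82.9,-1.2,7.3,-1,0.0443,0.1045,-0.0665,-82.9,-1.2,7.3,-1,0.0443,0.1045,-0.0665,-82.9,-1.2,7.3,-1]}}

```text
time: 2.48
tool_pos: [400.3, -378.9, 210.9]
tcp_rot: [-0.9, 80.5, 5.9]
ft_force: [0.2, 1.1, 0.2]
finger_gap: 85.5
```

Run:
```python
from h import *
s=sense();print(s["time"],s["joint_pos"].round(1),s["tool_pos"].round())
p,d=optics.snapshot("wrist");c=optics.calibration("wrist");np.savez("w1",p=p,d=d,**c)
cv2.imwrite("pics/w1.png",p[:,:,::-1]);print(c["extrinsics"].round(2),c["mtx"].round())
P=cloud("wrist",d,c);Z=P[...,2]
m=(d>0)&(Z>75)&(Z<120)&(P[...,0]<440)&(abs(P[...,1]+384)<60);print(m.sum(),rect(P,m) if m.sum() else 0)
```

```text
2.475 [ -53.9   -4.   101.9    8.4   77.4 -152.1] [ 400. -379.  211.]
[[-1.2000e-01 -8.9000e-01 -4.5000e-01  3.0600e+02]
 [ 9.9000e-01 -1.1000e-01 -5.0000e-02 -3.8942e+02]
 [-0.0000e+00 -4.5000e-01  8.9000e-01  3.1665e+02]
 [ 0.0000e+00  0.0000e+00  0.0000e+00  1.0000e+00]] [[410.   0. 326.]
 [  0. 410. 242.]
 [  0.   0.   1.]]
294 [ 400.8 -383.6   28.    17.     6.8]
```

View pics/w1.png

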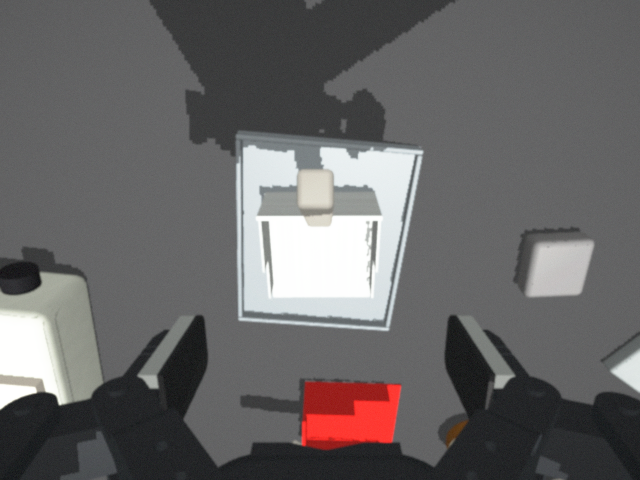

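Wrist view: the scoop's handle end cap is at (315,190), its floor spans (272–375, 220–297), and the tray is around it. Joint 6 sits at its limit, so I take the half-turned grasp instead.

Run:
```python
from h import *
z=np.load("w1.npz");c={"mtx":z["mtx"],"extrinsics":z["extrinsics"]}
for u,v,h in((272,297,6),(374,298,6),(258,217,54),(381,217,54),(238,132,14),(422,151,14),(388,330,14),(238,320,14)):print(u,v,ray("wrist",u,v,h,c).round(1))
p=z["p"].astype(int);m=(p.min(2)>225).astype(np.uint8);m[:200]=0;m[:,:230]=0;m[:,420:]=0
ys,xs=np.nonzero(m);print(xs.min(),xs.max(),ys.min(),ys.max())
cmd(scoop_target([471,-374,4+110],7,0,10,-1))
```

```text
272 297 [ 523.3 -413.8    6. ]
374 298 [ 513.2 -321.5    6. ]
258 217 [ 423.9 -423.7   54. ]
381 217 [ 413.7 -338.7   54. ]
238 132 [ 376.2 -446.4   14. ]
422 151 [ 373.9 -310.2   14. ]
388 330 [ 541.5 -304.2   14. ]
238 320 [ 546.7 -442.6   14. ]
255 403 200 298
shift [-0.0001 -0.0037 -0.0067] rot [179.8    0.28   0.86] norm mm 8 deg 179.8 rows 16.8
```

>>> {"fn": "carry_out", "kwargs": {"commands": [0,-0.003,-0.003,90,0,0,-1,0,-0.003,-0.003,90,0,0,-1,0,-0.003,-0.003,90,0,0,-1,0,-0.003,-0.003,90,0,0,-1,0,-0.003,-0.003,90,0,0,-1,0,-0.003,-0.003,90,0,0,-1,0,-0.003,-0.003,90,0,0,-1,0,-0.003,-0.003,90,0,0,-1,0,-0.003,-0.003,90,0,0,-1]}}

```text
time: 3.65
tool_pos: [397.4, -382.3, 210.4]
tcp_rot: [89.4, 80.6, 5.9]
ft_force: [-0.3, -0.6, 0.1]
finger_gap: 85.0
```

Run:
```python
from h import *
s=sense();print(s["joint_pos"].round(1),s["tool_pos"].round())
cmd(scoop_target([469,-374.5,4+80],7,0,10,-1))
```

```text
[-54.3  -3.9 101.9   8.4  77.4 -62.3] [ 397. -382.  210.]
shift [ 0.0291 -0.0104  0.001 ] rot [89.49  0.58  0.28] norm mm 31 deg 89.5 rows 8.4
```

>>> {"fn": "carry_out", "kwargs": {"commands": [0.029,-0.01,0.001,89.5,0.6,0.3,-1,0.029,-0.01,0.001,89.5,0.6,0.3,-1,0.029,-0.01,0.001,89.5,0.6,0.3,-1,0.029,-0.01,0.001,89.5,0.6,0.3,-1,0.029,-0.01,0.001,89.5,0.6,0.3,-1,0.029,-0.01,0.001,89.5,0.6,0.3,-1,0.029,-0.01,0.001,89.5,0.6,0.3,-1,0.029,-0.01,0.001,89.5,0.6,0.3,-1,0.029,-0.01,0.001,89.5,0.6,0.3,-1,0.029,-0.01,0.001,89.5,0.6,0.3,-1]}}

```text
time: 4.9
tool_pos: [392.3, -384.0, 180.1]
tcp_rot: [-180.0, 80.0, 7.0]
ft_force: [0.4, -0.4, 0.1]
finger_gap: 85.3
```

Run:
```python
from h import *
s=sense();print(s["joint_pos"].round(1),s["tool_pos"].round())
cmd(scoop_target([469,-374.5,4],7,0,10,-1))
```

```text
[-55.3  -3.  104.3   9.2  74.2  25.6] [ 392. -384.  180.]
shift [ 0.0789 -0.0001  0.0142] rot [-0.03 -0.02 -0.  ] norm mm 80 deg 0.0 rows 1.3
```

>>> {"fn": "carry_out", "kwargs": {"commands": [0.04,0,0.007,0,0,0,-1,0.079,0,0.0142,0,0,0,-1,0.079,0,0.0142,0,0,0,-1,0.079,0,0.0142,0,0,0,1,0.079,0,0.0142,0,0,0,1,0.079,0,0.0142,0,0,0,1,0.079,0,0.0142,0,0,0,1,0.079,0,0.0142,0,0,0,1,0.079,0,0.0142,0,0,0,1,0.079,0,0.0142,0,0,0,1], "grip_force": 110}}

```text
time: 6.15
tool_pos: [392.5, -384.7, 100.9]
tcp_rot: [179.5, 79.9, 6.5]
ft_force: [-1.9, -0.8, 6.2]
finger_gap: 16.8
```

Run:
```python
from h import *
s=sense();print(s["joint_pos"].round(1),s["tool_pos"].round(1),s["finger_gap"],s["ft_force"].round(1))
cmd(scoop_target([469,-374.5,4],7,0,10,-1))
cmd(scoop_target([469,-374.5,4+200],7,0,10,-1))
```

```text
[-55.3   2.  108.1   9.8  65.4  24. ] [ 392.5 -384.7  100.9] 16.803408166907765 [-1.9 -0.8  6.2]
shift [ 0.0009 -0.0008  0.0005] rot [-0.02 -0.07 -0.1 ] norm mm 1 deg 0.1 rows 0.0
shift [-0.196  -0.0005 -0.0345] rot [-0.02 -0.07 -0.1 ] norm mm 199 deg 0.1 rows 3.2
```

>>> {"fn": "carry_out", "kwargs": {"commands": [-0.03,0,-0.005,0,0,0,1,-0.08,0,-0.014,0,0,0,1,-0.138,0,-0.024,0,0,0,1,-0.196,0,-0.0345,0,0,0,1,-0.196,0,-0.0345,0,0,0,1,-0.196,0,-0.0345,0,0,0,1]}}

```text
time: 6.9
tool_pos: [391.9, -384.2, 299.0]
tcp_rot: [179.8, 80.0, 6.8]
ft_force: [-0.9, 0.2, -3.1]
finger_gap: 16.7
```

Run:
```python
from h import *
s=sense();print(s["joint_pos"].round(1),s["tool_pos"].round(1),s["finger_gap"],s["ft_force"].round(1),s["time"])
p,d=optics.snapshot("top");P=cloud("top",d);Z=P[...,2]
a=cv2.resize(p[225:355,110:195],None,fx=4,fy=4,interpolation=2);b=cv2.resize(p[200:400,400:520],None,fx=2.6,fy=2.6,interpolation=2)
h=max(a.shape[0],b.shape[0]);o=np.zeros((h,a.shape[1]+b.shape[1],3),np.uint8);o[:a.shape[0],:a.shape[1]]=a;o[:b.shape[0],a.shape[1]:]=b
cv2.imwrite("pics/t1.png",o[:,:,::-1])
# scoop floor
m=(d>0)&(Z>190)&(Z<225)&(P[...,0]>415)&(P[...,0]<560)&(abs(P[...,1]+374)<38)
A=np.c_[P[m][:,:2],np.ones(m.sum())];k=np.linalg.lstsq(A,P[m][:,2],rcond=None)[0];print("floor",m.sum(),k[:2],np.median(Z[m]),P[m].max(0).round(),rect(P,m))
# balls by height in trough
m=(d>0)&(Z>22)&(Z<32)&(P[...,0]>490)&(P[...,0]<585)&(abs(P[...,1]-364)<45)
n,l,st,c=cv2.connectedComponentsWithStats(m.astype(np.uint8),connectivity=4)
for i in range(1,n):
    if st[i,4]>8:print(st[i,4],(c[i]).round(),P[l==i].mean(0).round())
cmd(scoop_target([440,364,150],-3.5,0,10,-1))
```

```text
[-55.4  -6.8  95.4   8.9  86.7  27.5] [ 391.9 -384.2  299. ] 16.669492075678573 [-0.9  0.2 -3.1] 6.9
floor 1683 [-0.01415076 -0.00135254] 204.15785050016757 [ 522. -336.  223.] [ 468.8 -374.    75.8  106.3   90. ]
22 [161. 245.] [583. 348.  25.]
9 [170. 246.] [581. 326.  26.]
62 [156. 259.] [548. 356.  27.]
64 [141. 260.] [545. 390.  27.]
62 [168. 264.] [538. 328.  27.]
65 [140. 274.] [512. 393.  26.]
65 [152. 276.] [509. 363.  26.]
68 [166. 278.] [504. 331.  27.]
shift [ 0.0629 -0.7504 -0.0524] rot [10.29  0.03  1.88] norm mm 755 deg 10.5 rows 12.1
```

View pics/t1.png

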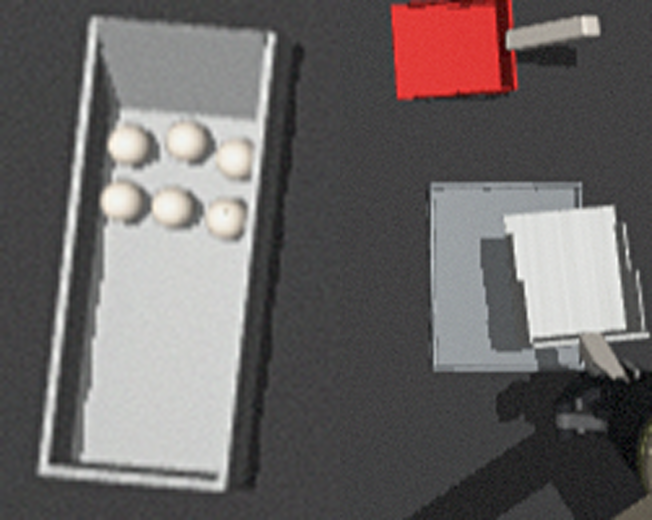

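Close-up: six balls in two rows against the far half of the trough, and the scoop held level above its tray. Next I compute the trough pose from its rim corners.

```bash
python3 - <<'E'
from h import *
q=np.array([ray("top",u,v,45) for u,v in((133,229.5),(178.75,233.75),(165.5,347.5),(120,343.25))])
print(q.round(1));c=q.mean(0);ax=(q[0]+q[1]-q[2]-q[3])[:2];ay=(q[0]+q[3]-q[1]-q[2])[:2]
print(c.round(1),np.linalg.norm(ax)/2,np.linalg.norm(ay)/2,np.degrees(np.arctan2(ax[1],ax[0])),np.degrees(np.arctan2(ay[1],ay[0]))-90)
E
cat >> h.py <<'E'
def trough(c,yaw,x,z,pitch,y=0):
    a=np.radians(yaw);o=[c[0]+x*np.cos(a)-y*np.sin(a),c[1]+x*np.sin(a)+y*np.cos(a),z]
    return scoop_target(o,yaw,pitch,10,-1)
E
```

```text
[[615.2 408.4  45. ]
 [608.5 301.3  45. ]
 [345.1 318.5  45. ]
 [351.6 423.4  45. ]]
[480.1 362.9  45. ] 264.0134776215092 106.24090870310309 -3.492970452421419 -3.554794567566276
```

Run:
```python
from h import *
cmd(trough((481,363.4),-3.5,-50,110,0))
```

```text
shift [ 0.1008 -0.7538 -0.0371] rot [10.29  0.03  1.88] norm mm 761 deg 10.5 rows 12.2
```

>>> {"fn": "carry_out", "kwargs": {"commands": [0.015,-0.06,-0.03,1,0,0,1,0.02,-0.12,-0.06,2,0,0,1,0.03,-0.18,-0.09,2,0,0.3,1,0.04,-0.24,-0.11,3,0,0.5,1,0.05,-0.3,-0.12,4,0,0.8,1,0.05,-0.36,-0.12,5,0,1,1,0.05,-0.42,-0.12,6,0,1,1,0.05,-0.48,-0.11,7,0,1.2,1,0.06,-0.54,-0.1,8,0,1.4,1,0.07,-0.6,-0.08,9,0,1.6,1,0.08,-0.66,-0.06,10,0,1.8,1,0.08,-0.7,-0.05,10.3,0,1.9,1]}}

```text
time: 8.45
tool_pos: [366.4, 319.6, 224.9]
tcp_rot: [178.7, 80.3, -4.8]
ft_force: [1.1, 0.7, -1.8]
finger_gap: 16.3
```

Run:
```python
from h import *
s=sense();print(s["time"],s["joint_pos"].round(1),s["tool_pos"].round(1),s["finger_gap"])
cmd(trough((481,363.4),-3.5,-50,90,0))
```

```text
8.45 [ 39.9 -15.9 110.9  -7.   78.  134.3] [366.4 319.6 224.9] 16.251239523577148
shift [ 0.0355 -0.0509  0.0221] rot [ 0.07  0.27 -0.22] norm mm 66 deg 0.4 rows 1.1
```

>>> {"fn": "carry_out", "kwargs": {"commands": [0.0355,-0.051,0.022,0,0.27,-0.2,1,0.0355,-0.051,0.022,0,0.27,-0.2,1,0.0355,-0.051,0.022,0,0.27,-0.2,1,0.0355,-0.051,0.022,0,0.27,-0.2,1]}}

```text
time: 8.95
tool_pos: [354.5, 370.5, 186.5]
tcp_rot: [179.9, 80.0, -3.6]
ft_force: [0.1, -0.2, -1.9]
finger_gap: 16.7
```

Run:
```python
from h import *
s=sense();print(s["time"],s["joint_pos"].round(1),s["tool_pos"].round(1),s["finger_gap"],s["ft_force"])
p,d=optics.snapshot("top");P=cloud("top",d);Z=P[...,2]
cv2.imwrite("pics/t2.png",cv2.resize(p[215:375,90:210],None,fx=5,fy=3.7,interpolation=2)[:,:,::-1])
m=(d>0)&(Z>80)&(Z<104)&(P[...,0]>390)&(P[...,0]<490)&(abs(P[...,1]-366)<38)
print("floor",m.sum(),np.median(Z[m]),rect(P,m))
A=np.c_[P[m][:,:2],np.ones(m.sum())];print(np.linalg.lstsq(A,P[m][:,2],rcond=None)[0][:2])
cmd(trough((481,363.4),-3.5,-50,90,0))
cmd(trough((481,363.4),-3.5,-50,8,0))
```

```text
8.95 [ 45.6  -9.4 109.5  -7.9  73.4 140.9] [354.5 370.5 186.5] 16.66804996248056 [ 0.07431448 -0.1840571  -1.87409615]
floor 1334 91.66135460234091 [435.8 366.2  75.7  91.9  89.7]
[ 0.00024781 -0.00283205]
shift [ 0.0007 -0.0005  0.0012] rot [-0.02 -0.06  0.02] norm mm 2 deg 0.1 rows 0.0
shift [ 0.0815 -0.0005  0.0155] rot [-0.02 -0.06  0.02] norm mm 83 deg 0.1 rows 1.3
```

View pics/t2.png

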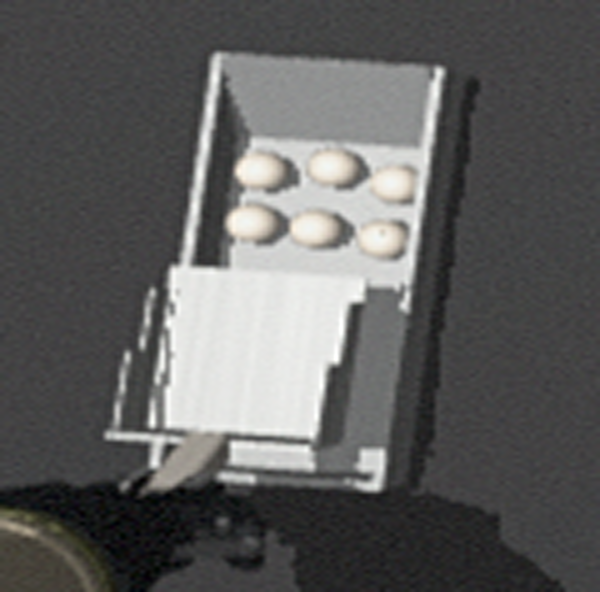

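Run:
```python
from h import *
for u,v in((124.4,287.4),(163,290.7)):print(ray("top",u,v,91.5).round(1))
```

```text
[480.1 405.3  91.5]
[475.4 318.7  91.5]
```

>>> {"fn": "carry_out", "kwargs": {"commands": [0.03,-0.0015,0.006,0,0,0,1,0.055,-0.0015,0.0105,0,0,0,1,0.075,-0.0015,0.0143,0,0,0,1,0.0805,-0.0015,0.0153,0,0,0,1,0.0805,-0.0015,0.0153,0,0,0,1]}}

```text
time: 9.62
tool_pos: [354.5, 371.9, 105.7]
tcp_rot: [-179.7, 79.9, -3.3]
ft_force: [0.2, 0.6, -0.9]
finger_gap: 16.7
```

Run:
```python
from h import *
s=sense();print(s["time"],s["joint_pos"].round(1),s["tool_pos"].round(1),s["finger_gap"],s["ft_force"])
C=(481,364.4)
cmd(trough(C,-3.5,-50,5,0))
cmd(trough(C,-3.5,-50,6.5,2))
cmd(trough(C,-3.5,30,6.5,2))
```

```text
9.625 [ 45.7  -4.1 113.7  -8.5  64.1 142.6] [354.5 371.9 105.7] 16.655975822403725 [ 0.24706592  0.62806758 -0.88172607]
shift [ 0.0046 -0.0002  0.0017] rot [-0.09 -0.1   0.04] norm mm 5 deg 0.1 rows 0.1
shift [ 0.0011 -0.0002 -0.0024] rot [-0.09 -2.1   0.04] norm mm 3 deg 2.1 rows 0.2
shift [ 0.0151 -0.0003 -0.0812] rot [-0.09 -2.1   0.04] norm mm 83 deg 2.1 rows 1.3
```

>>> {"fn": "carry_out", "kwargs": {"commands": [0.001,0,-0.0024,0,-2.1,0,1,0.001,0,-0.0024,0,-2.1,0,1,0.002,0,-0.0022,0,-2.1,0,1,0.002,0,-0.0022,0,-2.1,0,1]}}

```text
time: 10.12
tool_pos: [357.5, 372.3, 105.3]
tcp_rot: [-179.1, 81.9, -2.7]
ft_force: [-2.3, -1.2, 5.0]
finger_gap: 16.8
```

>>> {"fn": "carry_out", "kwargs": {"commands": [0.001,0,0.0002,0,0,0,1,0.001,0,0.0002,0,0,0,1]}}

```text
time: 10.38
tool_pos: [357.5, 372.6, 105.0]
tcp_rot: [-179.0, 81.8, -2.6]
ft_force: [-3.9, -2.2, 7.5]
finger_gap: 16.8
```

>>> {"fn": "carry_out", "kwargs": {"commands": [0.001,0,0.0002,0,0,0,1,0.001,0,0.0002,0,0,0,1]}}

```text
time: 10.62
tool_pos: [357.4, 372.8, 104.9]
tcp_rot: [-179.0, 81.8, -2.5]
ft_force: [-4.8, -2.8, 7.6]
finger_gap: 16.8
```

Run:
```python
from h import *
C=(481,364.4);s=sense()
for x in(-30,0,28):
    T=trough(C,-3.5,x,6.5,2);T[0][2]=105.0;cmd(T,s)
```

```text
shift [ 0.0027  0.0008 -0.0196] rot [-0.05 -0.21  0.14] norm mm 20 deg 0.3 rows 0.3
shift [ 0.007   0.0008 -0.0493] rot [-0.05 -0.21  0.14] norm mm 50 deg 0.3 rows 0.8
shift [ 0.011   0.0008 -0.077 ] rot [-0.05 -0.21  0.14] norm mm 78 deg 0.3 rows 1.2
```

>>> {"fn": "carry_out", "kwargs": {"commands": [0.0014,0.0004,-0.01,0,-0.2,0,1,0.0027,0.0008,-0.0196,0,-0.2,0.1,1,0.0041,0.0008,-0.029,0,-0.2,0.1,1,0.0055,0.0008,-0.039,0,-0.2,0.1,1,0.007,0.0008,-0.049,0,-0.2,0.1,1,0.0083,0.0008,-0.058,0,-0.2,0.1,1,0.0096,0.0008,-0.067,0,-0.2,0.1,1,0.0096,0.0008,-0.067,0,-0.2,0.1,1]}}

```text
time: 11.62
tool_pos: [425.9, 368.2, 105.5]
tcp_rot: [-179.3, 81.9, -2.8]
ft_force: [0.7, 1.3, 1.5]
finger_gap: 16.9
```

Run:
```python
from h import *
s=sense();print(s["time"],s["joint_pos"].round(1),s["tool_pos"].round(1),s["finger_gap"],s["ft_force"])
C=(481,364.4)
p,d=optics.snapshot("top")
cv2.imwrite("pics/t3.png",cv2.resize(p[215:375,90:210],None,fx=5,fy=3.7,interpolation=2)[:,:,::-1])
for x in(28,33):
    T=trough(C,-3.5,x,6.5,2);T[0][2]=105.0;cmd(T,s)
```

```text
11.625 [ 38.9   3.9 105.5  -6.   64.7 134.7] [425.9 368.2 105.5] 16.896662022154086 [0.72576484 1.33780202 1.53585226]
shift [ 0.0018  0.0004 -0.0089] rot [-0.06 -0.09  0.09] norm mm 9 deg 0.1 rows 0.1
shift [ 0.0025  0.0004 -0.0139] rot [-0.06 -0.09  0.09] norm mm 14 deg 0.1 rows 0.2
```

View pics/t3.png

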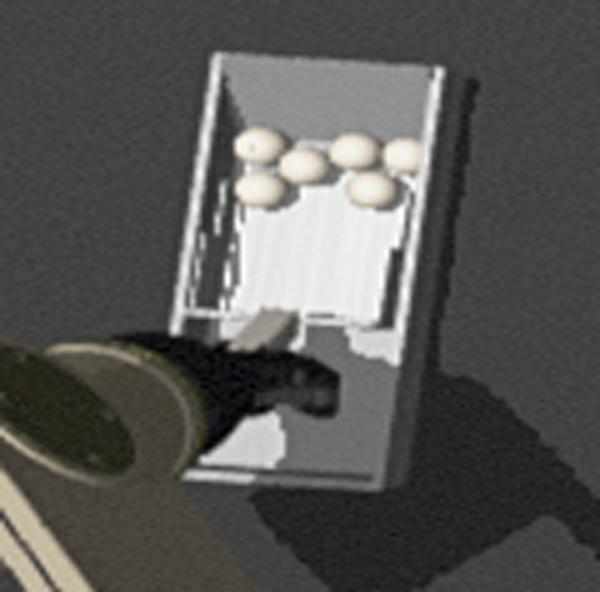

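Three balls are already on the lip and the rest sit against the slope at crop (260–405,145). I'll push on to the slope, then nose up along it.

Run:
```python
from h import *
s=sense();C=(481,364.4)
T=trough(C,-3.5,32,6.5,2);T[0][2]=105.0;cmd(T,s)
for x,z,p in((37,9,-2),(42,13,-6),(50,20,-12),(54,27,-18),(54,80,-20),(54,160,-20)):cmd(trough(C,-3.5,x,z,p),s)
```

```text
shift [ 0.0022  0.0004 -0.013 ] rot [-0.06 -0.1   0.09] norm mm 13 deg 0.1 rows 0.2
shift [ 0.0048  0.0004 -0.0109] rot [-0.06  3.9   0.09] norm mm 12 deg 3.9 rows 0.4
shift [ 0.0064  0.0004 -0.0094] rot [-0.06  7.9   0.09] norm mm 11 deg 7.9 rows 0.7
shift [ 0.0089  0.0004 -0.0084] rot [-0.07 13.9   0.08] norm mm 12 deg 13.9 rows 1.3
shift [ 0.0118  0.0004 -0.0043] rot [-0.07 19.9   0.08] norm mm 13 deg 19.9 rows 1.9
shift [-0.0374  0.0003 -0.009 ] rot [-0.07 21.9   0.08] norm mm 38 deg 21.9 rows 2.0
shift [-0.1166  0.0002 -0.0203] rot [-0.07 21.9   0.08] norm mm 118 deg 21.9 rows 2.0
```

>>> {"fn": "carry_out", "kwargs": {"commands": [0.0011,0.0004,-0.007,0,0,0,1,0.0022,0.0004,-0.013,0,0,0,1,0.0022,0.0004,-0.013,0,0,0,1,0.0048,0.0004,-0.0109,0,3.9,0,1,0.0064,0.0004,-0.0094,0,7.9,0,1,0.0077,0.0004,-0.0089,0,11,0,1,0.0089,0.0004,-0.0084,0,13.9,0,1,0.0105,0.0004,-0.0063,0,17,0,1,0.0118,0.0004,-0.0043,0,19.9,0,1,0.0118,0.0004,-0.0043,0,19.9,0,1]}}

```text
time: 12.92
tool_pos: [438.5, 359.5, 99.1]
tcp_rot: [-178.9, 63.2, -1.6]
ft_force: [-1.7, 6.0, -6.0]
finger_gap: 16.8
```

Run:
```python
from h import *
s=sense();print(s["time"],s["joint_pos"].round(1),s["tool_pos"].round(1),s["finger_gap"],s["ft_force"])
C=(481,364.4)
p,d=optics.snapshot("top")
cv2.imwrite("pics/t4.png",cv2.resize(p[215:375,90:210],None,fx=5,fy=3.7,interpolation=2)[:,:,::-1])
cmd(trough(C,-3.5,54,27,-18),s)
cmd(trough(C,-3.5,50,80,-20),s)
cmd(trough(C,-3.5,50,160,-20),s)
```

```text
12.925 [ 45.7  -3.4 117.4 -25.7  50.  152.3] [438.5 359.5  99.1] 16.80664985988153 [-1.68884485  5.96580352 -6.04302153]
shift [ 0.0011 -0.0076  0.0085] rot [0.61 1.16 0.88] norm mm 11 deg 1.6 rows 0.2
shift [-0.0458 -0.0081 -0.0081] rot [0.59 3.16 0.89] norm mm 47 deg 3.3 rows 0.8
shift [-0.1171 -0.0088 -0.0443] rot [0.59 3.16 0.89] norm mm 126 deg 3.3 rows 2.0
```

View pics/t4.png

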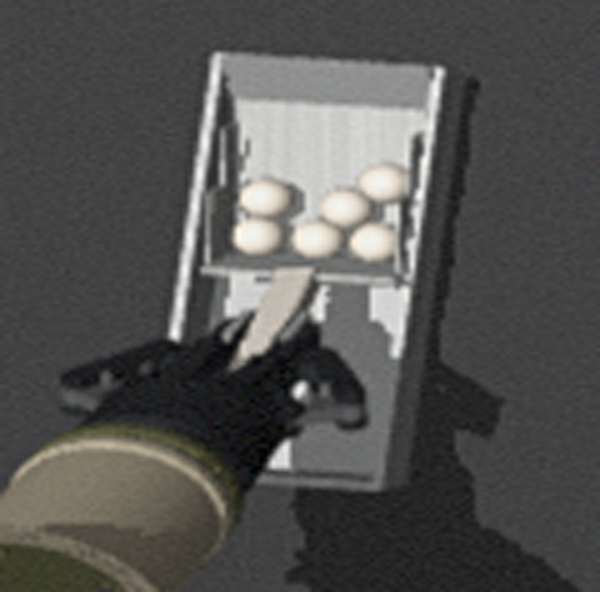

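All six balls are in the bowl (crop 235–410, 165–255). Joint 6 is at its limit, so I lift straight up first and then relax the yaw.

Run:
```python
from h import *
s=sense();A=R.from_euler("xyz",s["tcp_rot"],degrees=True).as_matrix()
S=A@Rt(0,0,10,-1).T
print("scoop yaw,pitch,roll",R.from_matrix(S).as_euler("ZYX",degrees=True).round(2))
M=A
cmd((s["tool_pos"]+[-2,3,50],M),s)
cmd(trough((481,364.4),3,50,110,-17),s)
cmd(trough((481,364.4),5,50,160,-17),s)
```

```text
scoop yaw,pitch,roll [ -2.74 -16.83   0.53]
shift [-0.0456 -0.0033 -0.0207] rot [0. 0. 0.] norm mm 50 deg 0.0 rows 0.8
shift [-0.0757 -0.0024 -0.0272] rot [-5.21  0.14 -2.08] norm mm 80 deg 5.6 rows 1.3
shift [-0.1202 -0.001  -0.05  ] rot [-6.99  0.13 -2.98] norm mm 130 deg 7.6 rows 2.1
```

>>> {"fn": "carry_out", "kwargs": {"commands": [-0.011,-0.0016,-0.005,0,0,0,1,-0.023,-0.003,-0.01,0,0,0,1,-0.034,-0.003,-0.015,0,0,0,1,-0.0456,-0.003,-0.0207,0,0,0,1,-0.06,-0.003,-0.025,-2.5,0,-1,1,-0.0757,-0.0024,-0.0272,-5.2,0,-2,1,-0.095,-0.002,-0.037,-6,0,-2.5,1,-0.115,-0.001,-0.047,-7,0,-3,1,-0.12,-0.001,-0.05,-7,0,-3,1,-0.12,-0.001,-0.05,-7,0,-3,1]}}

```text
time: 14.22
tool_pos: [429.2, 359.8, 229.2]
tcp_rot: [-179.9, 63.1, 5.1]
ft_force: [-0.3, -0.4, -3.7]
finger_gap: 16.6
```

```bash
cat >> h.py <<'E'
def lip(l,yaw,pitch):
    S=R.from_euler("ZY",[yaw,pitch],degrees=True).as_matrix()
    return scoop_target(np.array(l)-S@[50,0,0],yaw,pitch,10,-1)
E
python3 - <<'E'
from h import *
s=sense();print(s["time"],s["joint_pos"].round(1),s["tool_pos"].round(1),s["finger_gap"],s["ft_force"])
print("jar wp");cmd(scoop_target([500,250,170],3,-17,10,-1),s)
cmd(scoop_target([480,25,170],2,-17,10,-1),s)
cmd(scoop_target([473,24,150],0,-17,10,-1),s)
E
```

```text
14.225 [ 44.9 -15.8 113.8 -19.2  62.1 136. ] [429.2 359.8 229.2] 16.640732967343798 [-0.29283378 -0.39896573 -3.69735617]
jar wp
shift [-0.0275  0.112   0.0322] rot [1.74 0.1  0.94] norm mm 120 deg 2.0 rows 1.9
shift [-0.0455  0.3326  0.0672] rot [2.63 0.1  1.39] norm mm 342 deg 3.0 rows 5.5
shift [-0.0307  0.3295  0.0824] rot [4.42 0.11 2.29] norm mm 341 deg 5.0 rows 5.5
```

Run:
```python
from h import *
s=sense()
cmd(scoop_target([520,200,165],3,-17,10,-1),s)
cmd(scoop_target([520,24,160],0,-17,10,-1),s)
```

```text
shift [-0.016   0.1636  0.0205] rot [1.74 0.1  0.94] norm mm 166 deg 2.0 rows 2.6
shift [-0.0184  0.3336  0.0361] rot [4.42 0.11 2.29] norm mm 336 deg 5.0 rows 5.4
```

>>> {"fn": "carry_out", "kwargs": {"commands": [-0.003,0.015,0.002,0,0,0,1,-0.006,0.045,0.006,0.5,0,0.2,1,-0.01,0.085,0.011,1,0,0.5,1,-0.014,0.125,0.015,1.4,0,0.7,1,-0.016,0.165,0.02,1.8,0,1,1,-0.017,0.205,0.025,2.5,0,1.3,1,-0.018,0.245,0.029,3.2,0,1.6,1,-0.018,0.28,0.032,3.8,0,1.9,1,-0.018,0.305,0.034,4.2,0,2.1,1,-0.0184,0.325,0.036,4.4,0,2.3,1,-0.0184,0.3336,0.036,4.4,0,2.3,1,-0.0184,0.3336,0.036,4.4,0,2.3,1]}}

```text
time: 15.72
tool_pos: [425.7, 24.4, 228.1]
tcp_rot: [179.9, 63.6, -0.2]
ft_force: [-0.5, -0.1, -3.0]
finger_gap: 16.4
```

Run:
```python
from h import *
s=sense();print(s["time"],s["joint_pos"].round(1),s["tool_pos"].round(1),s["finger_gap"],s["ft_force"])
p,d=optics.snapshot("top")
a=cv2.resize(p[200:340,110:360],None,fx=3,fy=3,interpolation=2)
cv2.imwrite("pics/t5.png",a[:,:,::-1])
for l,P in(((545,24,120),-8),((538,24,104),0),((532,24,102),4),((528,24,102),8),((525,24,102),14),((522,24,102),22),((522,24,102),32),((520,24,102),42),((520,24,103),50)):cmd(lip(l,0,P),s)
```

```text
15.725 [ -5.6 -51.1 136.3   2.6  68.5  84.1] [425.7  24.4 228.1] 16.431213514760763 [-0.4947023  -0.11522761 -3.0029538 ]
shift [0.0185 0.0004 0.0319] rot [-0.07 -8.42 -0.07] norm mm 37 deg 8.4 rows 0.8
shift [0.0184 0.0004 0.0261] rot [ -0.08 -16.42  -0.06] norm mm 32 deg 16.4 rows 1.5
shift [0.0129 0.0004 0.0223] rot [ -0.08 -20.42  -0.06] norm mm 26 deg 20.4 rows 1.9
shift [0.0072 0.0004 0.0154] rot [ -0.08 -24.42  -0.06] norm mm 17 deg 24.4 rows 2.3
shift [0.0014 0.0004 0.002 ] rot [ -0.08 -30.42  -0.05] norm mm 2 deg 30.4 rows 2.8
shift [-0.0033  0.0004 -0.0173] rot [ -0.09 -38.42  -0.05] norm mm 18 deg 38.4 rows 3.6
shift [-0.0031  0.0003 -0.0451] rot [-9.000e-02 -4.842e+01 -4.000e-02] norm mm 45 deg 48.4 rows 4.5
shift [ 0.001   0.0003 -0.0707] rot [-1.000e-01 -5.842e+01 -3.000e-02] norm mm 71 deg 58.4 rows 5.5
shift [ 0.0075  0.0003 -0.0921] rot [-1.000e-01 -6.642e+01 -3.000e-02] norm mm 92 deg 66.4 rows 6.2
```

View pics/t5.png

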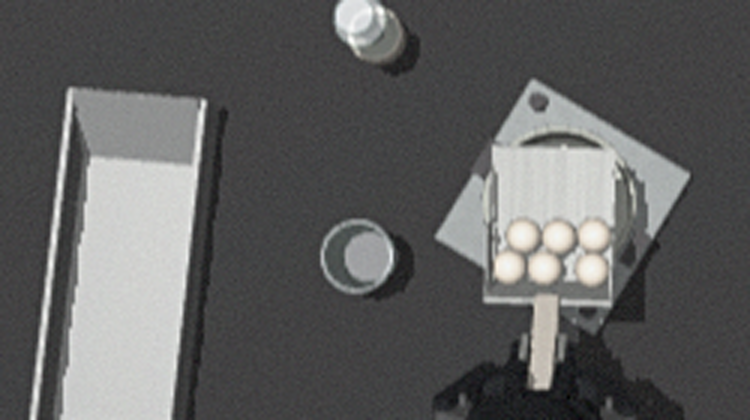

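The trough is empty, and all six balls sit at the back of the bowl above the jar. Joint 2 is near its limit, so I pitch down with the lip a bit further out at first.

Run:
```python
from h import *
s=sense()
for l,P in(((566,23,140),-8),((554,23,112),-1),((545,23,104),3),((536,23,102),7),((530,23,101),12)):cmd(lip(l,0,P),s)
```

```text
shift [0.0102 0.0019 0.0044] rot [-0.03 -8.45 -0.04] norm mm 11 deg 8.4 rows 0.8
shift [0.0198 0.0019 0.0109] rot [ -0.04 -15.45  -0.04] norm mm 23 deg 15.4 rows 1.4
shift [0.0182 0.0019 0.0125] rot [ -0.04 -19.45  -0.04] norm mm 22 deg 19.4 rows 1.8
shift [0.0119 0.0019 0.0111] rot [ -0.04 -23.45  -0.04] norm mm 16 deg 23.4 rows 2.2
shift [0.006  0.0019 0.0036] rot [ -0.04 -28.45  -0.04] norm mm 7 deg 28.4 rows 2.7
```

>>> {"fn": "carry_out", "kwargs": {"commands": [0.005,0.001,0.002,0,-4.5,0,1,0.0102,0.0019,0.0044,0,-8.4,0,1,0.015,0.0019,0.0077,0,-12,0,1,0.0198,0.0019,0.0109,0,-15.4,0,1,0.0198,0.0019,0.0109,0,-15.4,0,1]}}

```text
time: 16.4
tool_pos: [424.9, 23.8, 205.2]
tcp_rot: [179.9, 79.0, -0.1]
ft_force: [0.6, -0.2, -3.8]
finger_gap: 16.5
```

Run:
```python
from h import *
s=sense();print(s["time"],s["joint_pos"].round(1),s["tool_pos"].round(1),s["finger_gap"],s["ft_force"])
for l,P in(((554,23,112),-1),((545,23,104),3),((536,23,102),7),((530,23,101),12),((524,23,101),20),((522,23,101),30),((520,23,102),40),((520,23,103),50)):cmd(lip(l,0,P),s)
```

```text
16.4 [ -4.4 -31.4 124.5   0.8  76.   85.5] [424.9  23.8 205.2] 16.526709145041675 [ 0.6371278  -0.18828856 -3.8045256 ]
shift [-0.0006  0.0008  0.    ] rot [ 0.04  0.04 -0.02] norm mm 1 deg 0.1 rows 0.0
shift [-0.0018  0.0008  0.002 ] rot [ 0.04 -3.96 -0.02] norm mm 3 deg 4.0 rows 0.4
shift [-0.0082  0.0008  0.0023] rot [ 0.04 -7.96 -0.02] norm mm 9 deg 8.0 rows 0.7
shift [-0.0159  0.0008 -0.0034] rot [  0.04 -12.96  -0.02] norm mm 16 deg 13.0 rows 1.2
shift [-0.0268  0.0009 -0.0175] rot [  0.04 -20.96  -0.03] norm mm 32 deg 21.0 rows 2.0
shift [-0.0354  0.0009 -0.0421] rot [ 3.000e-02 -3.096e+01 -3.000e-02] norm mm 55 deg 31.0 rows 2.9
shift [-0.0401  0.0009 -0.0679] rot [ 3.000e-02 -4.096e+01 -3.000e-02] norm mm 79 deg 41.0 rows 3.8
shift [-0.0397  0.0009 -0.0959] rot [ 3.000e-02 -5.096e+01 -4.000e-02] norm mm 104 deg 51.0 rows 4.8
```

Limits are now well clear, so I tip the scoop.

>>> {"fn": "carry_out", "kwargs": {"commands": [-0.0018,0.0008,0.002,0,-4,0,1,-0.0082,0.0008,0.0023,0,-8,0,1,-0.0159,0.0008,-0.0034,0,-13,0,1,-0.021,0.0008,-0.01,0,-17,0,1,-0.0268,0.0009,-0.0175,0,-21,0,1,-0.0354,0.0009,-0.0421,0,-31,0,1,-0.0401,0.0009,-0.0679,0,-41,0,1,-0.0397,0.0009,-0.0959,0,-51,0,1,-0.0397,0.0009,-0.0959,0,-51,0,1,-0.0397,0.0009,-0.0959,0,-51,0,1,-0.0397,0.0009,-0.0959,0,-51,0,1]}}

```text
time: 17.77
tool_pos: [511.7, 23.4, 263.8]
tcp_rot: [0.1, 50.2, -179.9]
ft_force: [0.8, -0.2, -2.0]
finger_gap: 16.4
```

Run:
```python
from h import *
s=sense();print(s["time"],s["joint_pos"].round(1),s["tool_pos"].round(1),s["finger_gap"],s["ft_force"])
p,d=optics.snapshot("side");cv2.imwrite("pics/s2.png",cv2.resize(p[180:340,230:430],None,fx=4,fy=3.7,interpolation=2)[:,:,::-1])
cmd(lip((530,23,150),0,50),s)
cmd(scoop_target([510,0,190],0,0,10,-1),s)
```

```text
17.775 [ -2.1  29.9  65.2  -1.8 124.6  87.3] [511.7  23.4 263.8] 16.424449220801524 [ 0.77988456 -0.24251346 -2.02996561]
shift [-0.0413  0.0004  0.0216] rot [ 0.03 -0.21 -0.08] norm mm 47 deg 0.2 rows 0.7
shift [0.0337 0.0233 0.0751] rot [ 0.06 49.79 -0.06] norm mm 86 deg 49.8 rows 4.7
```

View pics/s2.png

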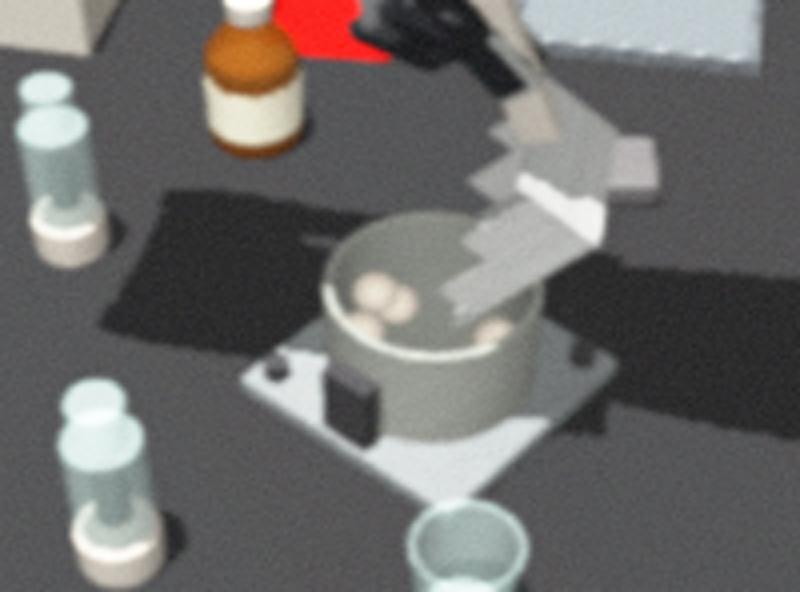

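Side view: at least four balls are visible inside the jar, none are on the plate or bench, and the scoop is empty. I lift clear and return.

>>> {"fn": "carry_out", "kwargs": {"commands": [-0.02,0,0.011,0,0,0,1,-0.0413,0,0.0216,0,0,0,1,-0.0413,0,0.0216,0,10,0,1,-0.03,0.005,0.035,0,20,0,1,-0.01,0.01,0.05,0,30,0,1,0.01,0.015,0.065,0,40,0,1,0.0337,0.0233,0.0751,0,49.8,0,1,0.0337,0.0233,0.0751,0,49.8,0,1]}}

```text
time: 18.82
tool_pos: [429.9, -0.0, 286.8]
tcp_rot: [179.5, 79.5, -0.5]
ft_force: [0.2, 0.2, -1.3]
finger_gap: 16.4
```

Run:
```python
from h import *
s=sense();print(s["time"],s["joint_pos"].round(1),s["tool_pos"].round(1),s["finger_gap"])
p,d=optics.snapshot("top");g=p.min(2).astype(int)
# count balls in jar
P=cloud("top",d);m=(d>0)&(np.hypot(P[...,0]-539,P[...,1]-23)<50)&(P[...,2]<70);np.savez("top6",p=p,d=d)
print("heights in jar",np.percentile(P[m][:,2],[5,50,95]).round())
for o in((500,-180,170),(460,-375,90)):cmd(scoop_target(o,2,0,10,-1),s)
```

```text
18.825 [ -7.9 -31.5 116.1   1.4  85.   82. ] [429.9  -0.  286.8] 16.421582727456766
heights in jar [19. 42. 65.]
shift [0.0194 0.1827 0.0112] rot [-1.9  -0.47 -0.44] norm mm 184 deg 2.0 rows 2.9
shift [0.0911 0.3775 0.0653] rot [-1.9  -0.47 -0.44] norm mm 394 deg 2.0 rows 6.3
```

>>> {"fn": "carry_out", "kwargs": {"commands": [0.004,0.04,0.003,-0.5,0,0,1,0.009,0.09,0.006,-1,-0.3,0,1,0.014,0.14,0.008,-1.5,-0.4,0,1,0.02,0.19,0.012,-1.9,-0.5,-0.4,1,0.037,0.24,0.024,-1.9,-0.5,-0.4,1,0.055,0.285,0.038,-1.9,-0.5,-0.4,1,0.073,0.33,0.05,-1.9,-0.5,-0.4,1,0.085,0.365,0.06,-1.9,-0.5,-0.4,1,0.091,0.3775,0.065,-1.9,-0.5,-0.4,1,0.091,0.3775,0.065,-1.9,-0.5,-0.4,1,0.091,0.3775,0.065,-1.9,-0.5,-0.4,1]}}

```text
time: 20.25
tool_pos: [383.4, -377.0, 186.9]
tcp_rot: [179.5, 79.9, 1.6]
ft_force: [-1.0, 0.2, -1.6]
finger_gap: 17.0
```

Run:
```python
from h import *
s=sense();print(s["time"],s["joint_pos"].round(1),s["tool_pos"].round(1),s["finger_gap"])
p,d=optics.snapshot("top")
a=cv2.resize(p[245:365,415:515],None,fx=4,fy=4,interpolation=2);b=cv2.resize(p[210:330,250:350],None,fx=4,fy=4,interpolation=2)
cv2.imwrite("pics/t7.png",np.hstack([a,b])[:,:,::-1])
cmd(scoop_target((460,-375,10),2,0,10,-1),s)
cmd(scoop_target((460,-375,4),2,0,10,-1),s)
P=cloud("top",d);Z=P[...,2];m=(d>0)&(Z>84)&(Z<100)&(P[...,0]>420)&(P[...,0]<505)&(abs(P[...,1]+375)<35)
A=np.c_[P[m][:,:2],np.ones(m.sum())];print(m.sum(),np.linalg.lstsq(A,P[m][:,2],rcond=None)[0][:2],np.median(Z[m]))
```

```text
20.25 [-55.4  -5.9 106.3   8.8  74.2  30.6] [ 383.4 -377.   186.9] 16.97591192519863
shift [0.0795 0.0006 0.0151] rot [ 0.06 -0.06 -0.07] norm mm 81 deg 0.1 rows 1.3
shift [0.0854 0.0006 0.0161] rot [ 0.06 -0.06 -0.07] norm mm 87 deg 0.1 rows 1.4
1173 [-0.00536033  0.00028693] 92.09172664483049
```

View pics/t7.png

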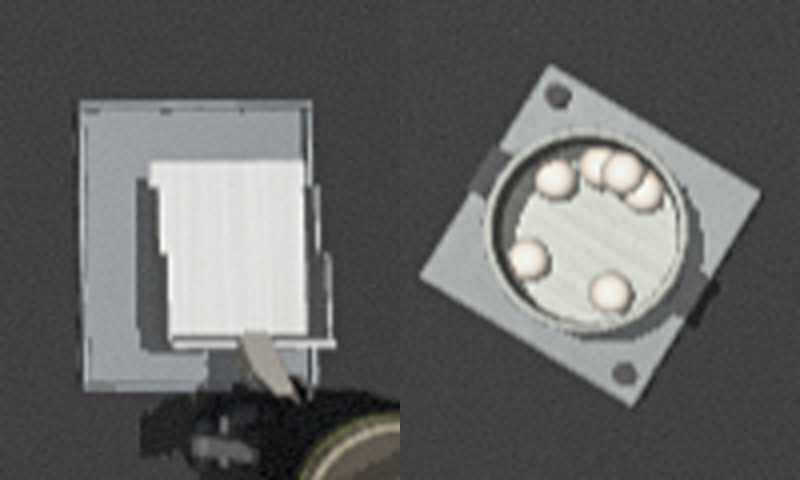

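All six balls are in the jar (right half of the picture), and the scoop is level above the tray. I lower it to contact and release.

>>> {"fn": "carry_out", "kwargs": {"commands": [0.04,0.0006,0.0075,0,0,0,1,0.07,0.0006,0.0132,0,0,0,1,0.079,0.0006,0.015,0,0,0,1,0.083,0.0006,0.0157,0,0,0,1,0.085,0.0006,0.016,0,0,0,1,0.085,0.0006,0.016,0,0,0,1,0.085,0.0006,0.016,0,0,0,1]}}

```text
time: 21.18
tool_pos: [383.0, -378.2, 101.3]
tcp_rot: [179.1, 79.9, 1.2]
ft_force: [0.3, -0.3, -2.2]
finger_gap: 16.6
```

Run:
```python
from h import *
s=sense();print(s["tool_pos"].round(1),s["ft_force"].round(1),s["wrist_torque"].round(2))
cmd(scoop_target((460,-375,4),2,0,10,-1),s)
cmd(scoop_target((460,-375,110),2,0,10,-1),s)
```

```text
[ 383.  -378.2  101.3] [ 0.3 -0.3 -2.2] [-0.04  0.21  0.02]
shift [ 0.0012 -0.0005  0.0006] rot [ 0.09 -0.11 -0.15] norm mm 1 deg 0.2 rows 0.0
shift [-0.1031 -0.0002 -0.018 ] rot [ 0.09 -0.11 -0.15] norm mm 105 deg 0.2 rows 1.7
```

>>> {"fn": "carry_out", "kwargs": {"commands": [0.0015,0,0.0003,0,0,0,1,0.0025,0,0.0005,0,0,0,1,0.0025,0,0.0005,0,0,0,1]}}

```text
time: 21.55
tool_pos: [383.1, -378.7, 101.0]
tcp_rot: [178.9, 79.9, 1.0]
ft_force: [-8.5, 6.2, 15.1]
finger_gap: 16.8
```

>>> {"fn": "carry_out", "kwargs": {"commands": [0,0,0,0,0,0,0,0,0,0,0,0,0,-1,0,0,0,0,0,0,-1,0,0,0,0,0,0,-1,0,0,0,0,0,0,-1,-0.02,0,-0.0035,0,0,0,-1,-0.06,0,-0.0105,0,0,0,-1,-0.105,0,-0.018,0,0,0,-1,-0.16,0,-0.028,0,0,0,-1,-0.16,0,-0.028,0,0,0,-1]}}

```text
time: 22.8
tool_pos: [384.2, -380.5, 269.7]
tcp_rot: [176.2, 79.5, -1.6]
ft_force: [-0.2, -0.6, -1.4]
finger_gap: 85.5
```

Run:
```python
from h import *
s=sense();print(s["time"],s["tool_pos"].round(1),s["finger_gap"],s["ft_force"].round(1))
p,d=optics.snapshot("top");P=cloud("top",d);Z=P[...,2]
m=(d>0)&(Z>0)&(Z<16)&(p.min(2)>205)&(P[...,0]>410)&(P[...,0]<520)&(abs(P[...,1]+375)<45)
A=np.c_[P[m][:,:2],np.ones(m.sum())];print(m.sum(),np.linalg.lstsq(A,P[m][:,2],rcond=None)[0][:2],np.median(Z[m]),rect(P,m))
cv2.imwrite("pics/t8.png",cv2.resize(p[100:360,110:520],None,fx=1.9,fy=1.9,interpolation=2)[:,:,::-1])
for n,b,zl in(("beaker",(212,248,268,304),(50,72)),("lampa",(215,252,190,228),(100,150)),("lampb",(315,348,150,188),(100,150)),("bottle",(368,405,186,226),(90,130)),("timer",(365,397,288,322),(14,30))):
    q=np.zeros_like(m);q[b[2]:b[3],b[0]:b[1]]=1;print(n,rect(P,q&(d>0)&(Z>zl[0])&(Z<zl[1])))
```

```text
22.8 [ 384.2 -380.5  269.7] 85.5352842843912 [-0.2 -0.6 -1.4]
1259 [ 4.24120375e-03 -2.61710004e-05] 6.228268641118575 [ 461.2 -375.4   93.7   85.5    2.6]
beaker [493.9 176.8  52.6  53.7   1.7]
lampa [668.5 174.2  32.9  38.   46.9]
lampb [768.9 -48.9  33.4  36.7   3.3]
bottle [ 690.1 -178.2   39.    40.3   22.3]
timer [ 459.1 -174.6   54.8   49.8    9.3]
```

View pics/t8.png

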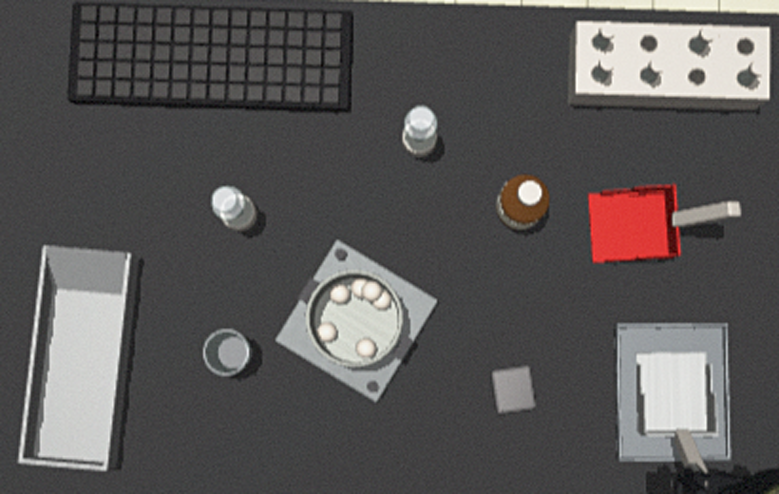

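Everything is in place: six balls in the jar, the scoop flat in the tray (floor slope 0.004, floor top at 6 mm), and the bystanders unmoved.

```bash
python3 -c "
from bench import order;print(order.hand_in())"
```

```text
the job is handed in; nothing more can be done
None
```

I scooped all six balls from the trough in one trip, tipped them into the jar, laid the scoop back in its tray and handed in at about 23 s. The hand-in reports no verdict, so the result rests on my last checks.

- **Balls:** The last top view shows all six in the jar and the trough empty. One ball looks to be resting on two others. I judged the 60 mm distance from the picture and did not measure it for each ball.
- **Scoop:** It lies flat, about 2–5 mm from the tray centre. The slope of its floor is about 0.004 rad and the floor's top is at 6 mm, so the underside is at about 4 mm.
- **Bystanders:** All five are within about 1–2 mm of where they started. The red look-alike was not touched.
- **Robot:** The gripper is open and clear of everything, about 165 mm above where it released the scoop.

Three joint readings came near or onto their range limits. Joint 6 read -152.1° on my first approach, so I switched to the half-turned grasp. It then read 152.3° (limit 152.29°) while lifting out of the trough, which is the one I could not rule out as touching the limit. Joint 2 read -51.1° (limit -51.17°) above the jar. No fault was reported at any of these points.

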